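# Lock the filter cartridge into the air dryer

## Robot

A 6-joint arm with a two-finger parallel gripper is mounted at the origin on a cart in front of the work surface, level with it; the furniture and walls round the work are solid. World frame = base frame: x ahead of the robot, y to its left, z up, the work surface at z = 0. Lengths are in m, angles in rad, forces in N, time in s.
With the tool pointing down it reaches from about 0.25 to 0.725 m from the base axis. Payload 4 kg.
Tool frame: the origin (TCP) lies between the finger pads; the fingertips stand 11 mm ahead of it and the grasp point (between the pads) lies 8 mm behind it (bot.tip_extent is the distance from the TCP to the fingertips, in m); z points along the fingers, y is the line along which they close (so a half turn about z gives the same grasp; the last joint's range is limited). The gripper opens to 85 mm and grips with 20 to 120 N. Pads are 22 mm wide; open, the fingers measure 114 mm over their backs; the gripper's body (76 mm by 85 mm) begins 54 mm behind the grasp point. The pads swing forward as they close: fully open they stand 13 mm farther back than shut.
Start: joints at [-1.127, 0.241, 0.005, 1.335, 0, 1.571], TCP at [0.215, -0.452, 0.242] pointing down, gripper open.
Joint ranges: [-2.72, 2.72], [-1.05, 1.87], [-1.09, 1.28], [-1.99, 2.15], [-1.42, 1.44], [-3.14, 3.14]. Speed limits (rad/s): [2.79, 2.79, 3.14, 3.14, 3.14, 3.14].

## Interface

Orientations are given as a unit quaternion [x, y, z, w].
In Python, from workcell import bot gives the robot as it stands. The module is installed in compiled form; this text tells all that it offers.
- The arm moves only by the tool drive_tool, never from a script. Its argument "rows" is a list of rows, each an object of numbers: "dx", "dy", "dz": the shift along the tool's x, y, z in units of 50 mm (1.0 is 50 mm); "wx", "wy", "wz": the turn, a rotation vector about the tool's x, y, z in units of 5 degrees (1.0 is 5 degrees); "hand": the finger opening in mm, from 0 to 85.4. A call has 1 to 20 rows; each row is the pose to reach, as a shift and turn from the pose commanded when the call began, along the tool's axes at that moment; what a row does not reach only later rows make up. A row lasts 1/10 s, in which the tool goes at most 50 mm and 8.59 degrees, less where a joint would pass 70% of its speed; a pose out of reach is approached as far as the arm can. A call with a gripper value outside its range is refused whole. The fingers move at their own pace and stop on an object; the grip force is fixed at half the most. Time passes only in rows, so rows that repeat a pose let the fingers close. It gives the time, the measured TCP pose, the force, the opening and the grip force at its end, in the units of the state.
- bot.get_obs(): the state, without advancing time (a new reading comes with each control period).
- bot.camera(name): name is "scene" or "top"; returns the picture (420x560x3 uint8, red, green, blue); there is no depth.
- bot.get_calibration(name): a dict with "vfov" (degrees; the focal length in pixels is half the picture's height over the tangent of half this angle, whatever the lens; pixels are square), "cx", "cy" (the principal point, pixels), "k1" (the pictures are not rectified: a ray, as slopes to the right and down, at radius r is drawn at 1 + k1 r^2 times it, then the intrinsics apply), "origin" and "rotation" of the camera in the world. Camera axes: x right, y up, looking along -z (the intrinsics and any distortion apply to the point x, -y, -z); pixel columns grow to the right and rows downward; lengths in m; the calibration is good to about 2 mm. A picture is of the moment at which its call begins. get_calibration takes no time and is no camera call.
- bot.job_done(): hands the job in; it is judged then, once.
Trained networks look in the newest picture that a camera, given by its name, has taken for a name from the list of things; names that differ only in an ending like _2 or _b are one class to them, and where a whole thing is asked for, a point or a joint stands for the part that bears it (a point fixed in the world has none). Each returns a list of dicts, best first, with "score" (0 to 1); they miss things now and then, are a little off and sometimes report something else, mostly with a low value. They report only what shows in the picture. A call takes as long as a camera call. They do not tell look-alikes from the thing itself.
- bot.look_for(camera, thing): "extent" ([centre column, centre row, width, height] in pixels, round what is visible of it).
- bot.outline_of(camera, thing): "region" (420x560 bool, what is visible of it) and "extent" ([centre column, centre row, width, height] in pixels, round what is visible of it).
The state is a dict: "clock": time; "joint_pos": joint angles; "joint_vel": joint speeds; "tau": joint torques, N m; "eef_pos": TCP position; "tool_rot": TCP orientation; "ft_force": force on the tool from outside, world axes, zero at the start; "ft_torque": the same for the moment, N m; "grip_width": finger opening in m; "grasp_force": force on a finger pad.
Only numpy, scipy, OpenCV 4.12 (cv2) and the standard library are available. Lean on these libraries where they do the work, as an engineer would, in place of code of your own. Each camera call takes 0.05 s, during which the arm holds its last target. There are 200 camera calls.

## Task

Fit the filter cartridge into the round bayonet socket on top of the grey air dryer: lower its two lugs into the socket's two slots (feel for them if need be), push it down against the spring, twist it clockwise (seen from above) about a quarter turn to the stop, then let the spring lift it into its locked position and let go. Work by feel and do not force it: the forces of the cartridge on the socket, pushing and twisting together, must stay below 60 N. Do not disturb the black tape roll, the eraser and the blue thread spool nearby.

Things in the scene. Friction and masses are not known exactly. Their poses are not given: they have to be found in the camera images.
- cartridge_center (a point): Centre of the loose filter cartridge (0.10-0.21 kg, 68 mm tall), 34 mm above its underside; it starts upright on the dark cutting mat, z up. From below: white round spigot, 40 mm diameter, 24 mm tall; grey ribbed flange, 66 mm diameter, 10 mm thick, its top at this point; on it a grey grip bar 34 mm tall, 56 mm long along x, 18 mm thick along y: grip across the 18 mm.
- cartridge_lugs (a point): On the cartridge's axis at the lugs' mid-height, 4 mm above the underside. Two equal lugs stick out of the spigot along this frame's +x and -x, in line with the grip bar: each 8 mm wide, 6 mm tall (1 to 7 mm above the underside), reaching 27 mm from the axis. A half turn about z leaves the cartridge the same.
- cartridge: The cartridge; origin at the centre of its underside. With its lugs resting on the socket's collar the underside is 1 mm below the collar top; with the lugs in the slots it goes on down, against the spring plate.
- dryer: Air dryer, a fixed grey box 120 x 120 mm, 58 mm tall, gauge and louvres on its front (-x) side, an aluminium collar in its top. Origin at the centre of its underside, on the cutting mat (2 mm thick).
- socket_mouth (a point): Centre of the collar's flat top, 62 mm above the mat; axes of the box, z up. Bore 43 mm across. Two opposite entry slots, 12 mm wide, longer than the lugs, run only roughly along +x and -x: the collar is set anywhere up to 0.70 rad either way (not tracked; it does not turn under 5 N m), so see or feel for them: off the slots the lugs rest on the collar, over them they drop in.
- plate (a joint): Sprung plate in the socket, m pressed down: 0 = up, its top 6 mm below the collar top (4 N at first touch, 0.4 N more each mm, damped); 0.013 = hard stop, 19 mm below the collar top, about 9 N. From 0.010 the lugs pass under the lip and turn clockwise (from above); the stop comes 1.43 rad from the slots' middle. From 1.32 rad to the stop the lip is thinner: a pocket.
- locked_center (a point): Fixed point on the dryer, 22 mm above the collar top, where the cartridge's centre is when locked: the spring has lifted the lugs 4 mm into the pockets beside the stop, the underside is 12 mm below the collar top. Let go unlocked, the centre springs back to 6 mm above this point; twisted too little, it stays 4 mm below.
- lamp_bar: Fixed black desk lamp at the back; origin at its foot. Its straight bar head hangs 0.47 m above the worktop, from 20 mm behind to 160 mm in front of the foot's origin (towards the robot) and leaning to the left: keep the arm's wrist clear of its tip.
- eraser: Bystander: eraser in a card sleeve, 22 x 52 x 13 mm, lying on the worktop; origin at its underside.
- black_tape: Bystander: roll of black tape, 59 mm across, 19 mm tall, lying flat on the worktop; origin at its underside.
- blue_spool: Bystander: spool of blue thread, 32 mm across, 46 mm tall, standing; origin at its underside.
Things that resemble listed ones, but are neither listed nor needed, are in the scene too. What is shaped like the cartridge but yellow is not meant.

How it is judged:
By the outcome, as a careful person would: the job done as asked, in the order asked, and still so for the second after the job is handed in, with the robot touching nothing.
It also fails if it takes over 72 s, if anything falls off the work surface, if the arm or the gripper's body presses on something with over 40 N, if the wrist force passes 120 N, or if a joint passes its speed limit or range.

## Working session

There is one attempt and no reset: what is moved stays moved. The work goes in short steps, Python scripts to look and compute and a tool call to move; the robot and the scene stay as the last step left them, time stands still between calls to the robot, and variables do not carry over. Pictures are saved under pics/ and viewed, at most 10 in all, crops included, and the job is handed in when it is done.

Besides the shell and the picture viewer there is one more tool, called after "Emit:" as name(argument=value, ...) on one line, values as JSON. drive_tool: Moves the arm, as the interface text tells. Its arguments: {"type":"object","properties":{"rows":{"type":"array","items":{"type":"object","properties":{"dx":{"type":"number"},"dy":{"type":"number"},"dz":{"type":"number"},"wx":{"type":"number"},"wy":{"type":"number"},"wz":{"type":"number"},"hand":{"type":"number"}}}}},"required":["rows"]}

```bash
mkdir -p pics
cat > h.py <<'E'
import numpy as np, cv2
from workcell import bot
def ray(n,u,v):
    c=bot.get_calibration(n); f=210/np.tan(np.radians(c["vfov"])/2)
    x,y=(u-c["cx"])/f,(v-c["cy"])/f
    a,b=x,y
    for _ in range(30):
        s=1+c["k1"]*(a*a+b*b); a,b=x/s,y/s
    R=np.array(c["rotation"]); return np.array(c["origin"]),R@np.array([a,-b,-1])
def at(n,u,v,z):
    o,d=ray(n,u,v); return o+d*(z-o[2])/d[2]
def proj(n,p):
    c=bot.get_calibration(n); f=210/np.tan(np.radians(c["vfov"])/2)
    q=np.array(c["rotation"]).T@(np.array(p)-np.array(c["origin"])); a,b=q[0]/-q[2],-q[1]/-q[2]
    s=1+c["k1"]*(a*a+b*b); return np.array([c["cx"]+f*a*s,c["cy"]+f*b*s])
def save(n,im): cv2.imwrite("pics/"+n+".png",im[:,:,::-1])
E
python3 - <<'E'
from h import *
for n in("scene","top"):
    save(n+"0",bot.camera(n)); c=bot.get_calibration(n); print(n,{k:np.round(v,3).tolist() for k,v in c.items()})
    for t in("cartridge","dryer","socket_mouth","eraser","black_tape","blue_spool","lamp_bar"):
        print(t,[(round(d["score"],2),np.round(d["extent"]).tolist()) for d in bot.look_for(n,t)])
print(bot.get_obs())
E
```

```text
scene {'vfov': 45.037, 'cx': 278.408, 'cy': 210.383, 'k1': -0.129, 'origin': [0.688, -0.875, 1.073], 'rotation': [0.353, 0.02, 0.079, 0.932]}
cartridge [(0.92, [251.0, 187.0, 23.0, 25.0]), (0.7, [223.0, 298.0, 26.0, 23.0])]
dryer [(0.63, [222.0, 250.0, 62.0, 49.0])]
socket_mouth [(0.64, [225.0, 251.0, 58.0, 53.0])]
eraser [(0.57, [242.0, 144.0, 15.0, 10.0])]
black_tape [(0.94, [188.0, 325.0, 28.0, 24.0])]
blue_spool [(0.77, [320.0, 228.0, 13.0, 17.0])]
lamp_bar []
top {'vfov': 47.024, 'cx': 280.947, 'cy': 210.538, 'k1': -0.03, 'origin': [0.366, -0.027, 1.408], 'rotation': [0.057, -0.044, -0.698, 0.713]}
cartridge [(0.97, [373.0, 244.0, 20.0, 28.0]), (0.77, [243.0, 245.0, 19.0, 25.0])]
dryer [(0.66, [322.0, 251.0, 47.0, 50.0])]
socket_mouth [(0.63, [323.0, 252.0, 46.0, 52.0])]
eraser []
black_tape [(0.56, [396.0, 272.0, 22.0, 21.0])]
blue_spool [(0.41, [280.0, 175.0, 11.0, 13.0])]
lamp_bar [(0.18, [244.0, 245.0, 20.0, 29.0])]
{'clock': 0.8, 'joint_pos': array([-1.12701214e+00,  2.40587988e-01,  5.04009526e-03,  1.33520668e+00,
        3.58639299e-06,  1.57080256e+00]), 'joint_vel': array([-0.00159392,  0.00193025, -0.0002285 ,  0.00177792,  0.00013052,
       -0.00064344]), 'tau': array([-8.64096946e-04, -3.72150421e+01,  2.52680147e+01,  9.46129803e-04,
       -2.28088052e-04,  5.97800593e-06]), 'eef_pos': array([ 0.2146879 , -0.45158068,  0.2423278 ]), 'tool_rot': array([9.75483478e-01, 2.20072680e-01, 6.34328419e-06, 1.99681412e-05]), 'ft_force': array([ 0.04491872, -0.3405361 , -1.11240913]), 'ft_torque': array([-0.03386951,  0.01307425, -0.00531678]), 'grasp_force': 0.0, 'grip_width': 0.08525964559138405}
```

View pics/scene0.png

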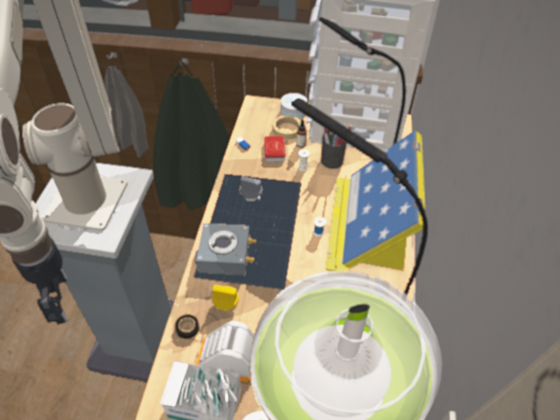

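View pics/top0.png

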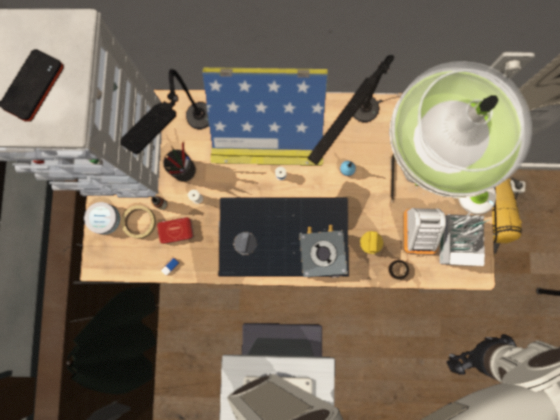

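Both pictures show the grey cartridge on the mat at scene (251,187) and top (243,245). The yellow look-alike is at scene (223,298) and top (372,244). The dryer is at scene (222,250) and top (323,252), and the lamp bar tip is at about top (315,160). Candidates for the cartridge are the grey one and the yellow one, so I choose grey and check it in a crop.

```bash
sed -i 's/np.array(c\["rotation"\])/Rot.from_quat(c["rotation"]).as_matrix()/; 1i from scipy.spatial.transform import Rotation as Rot' h.py
python3 - <<'E'
from h import *
T=bot.camera("top");S=bot.camera("scene")
a=[T[222:268,220:266],T[226:280,296:350],S[170:210,230:270],S[215:280,190:255]]
a=[cv2.resize(x,(380,290) if 0 else (290,290),interpolation=cv2.INTER_CUBIC) for x in a]
save("crops",np.vstack([np.hstack(a[:2]),np.hstack(a[2:])]))
for n in("top","scene"):
    for d in bot.outline_of(n,"cartridge"):
        m=d["region"]; v,u=np.nonzero(m); c=(u.mean(),v.mean())
        print(n,round(d["score"],2),np.round(c),m.sum(),at(n,*c,.045).round(3))
    for d in bot.outline_of(n,"dryer"):
        m=d["region"]; v,u=np.nonzero(m); print("dryer",n,m.sum(),at(n,u.mean(),v.mean(),.05).round(3), cv2.minAreaRect(np.c_[u,v].astype(np.float32)))
for z in(.45,.47): print("lamp tip",at("top",315,160,z),"root",at("top",388,60,z))
for t,p in dict(mark=(371,269),tape=(400,269),yel=(372,242),spool=(347,168)).items(): print(t,at("top",*p,.02).round(3))
E
```

```text
top 0.87 [244. 243.] 401 [0.466 0.102 0.045]
top 0.74 [372. 242.] 448 [ 0.477 -0.257  0.045]
dryer top 2028 [ 0.442 -0.12   0.05 ] ((322.6966857910156, 251.66390991210938), (51.78644943237305, 45.0868034362793), 84.80557250976562)
scene 0.73 [250. 189.] 430 [0.468 0.089 0.045]
scene 0.69 [224. 297.] 576 [ 0.478 -0.269  0.045]
dryer scene 112 [ 0.438 -0.114  0.05 ] ((222.5, 242.5), (9.0, 13.0), 90.0)
lamp tip [ 0.60817557 -0.07447155  0.45      ] root [ 0.82695993 -0.22508682  0.45      ]
lamp tip [ 0.60312796 -0.07347491  0.47      ] root [ 0.81734656 -0.22094702  0.47      ]
mark [ 0.401 -0.26   0.02 ]
tape [ 0.403 -0.342  0.02 ]
yel [ 0.478 -0.263  0.02 ]
spool [ 0.694 -0.19   0.02 ]
```

View pics/crops.png

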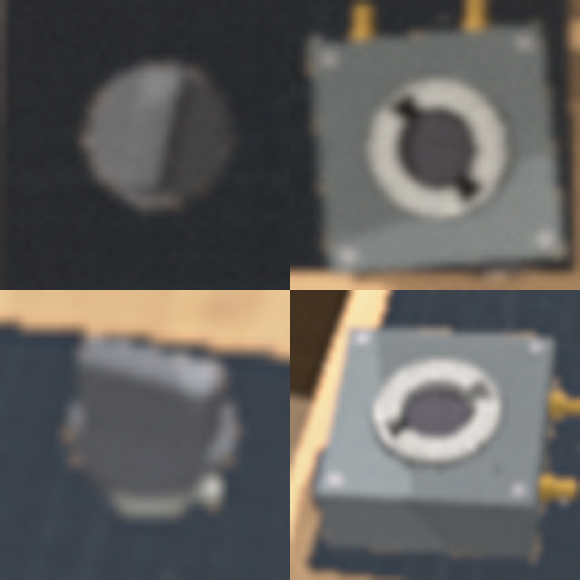

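The crops confirm the grey cartridge. The collar's slots show in the top crop at about (405,107) and (467,187), well off the box's x axis.

```bash
cat > m.py <<'E'
from h import *
from scipy.optimize import minimize
T={n:bot.camera(n) for n in("top","scene")}
th=np.radians(np.arange(0,360,3))
def samp(n,P):
    q=np.array([proj(n,p) for p in P],np.float32)
    g=cv2.cvtColor(T[n],cv2.COLOR_RGB2GRAY).astype(np.float32)
    return cv2.remap(g,q[None,:,0],q[None,:,1],cv2.INTER_LINEAR)[0]
def circ(c,r,z): return np.c_[c[0]+r*np.cos(th),c[1]+r*np.sin(th),np.full(len(th),z)]
C=[]
for n in T:
    # ring score: collar bright between 22.5 and 34mm; dark inside/outside
    f=lambda c:-(samp(n,circ(c,c[2]-.003,.064)).mean()-samp(n,circ(c,c[2]+.004,.064)).mean()+samp(n,circ(c,.0255,.064)).mean()-samp(n,circ(c,.018,.064)).mean())
    b=min((minimize(f,[.44+i,-.12+j,r],method="Nelder-Mead",options=dict(xatol=1e-4,initial_simplex=np.array([.44+i,-.12+j,r])+np.vstack([np.zeros(3),np.eye(3)*.005]))) for i in(-.005,.003) for j in(-.005,.003) for r in(.031,.035)),key=lambda r:r.fun)
    print(n,"socket",b.x.round(4),b.fun)
    s=sum(samp(n,circ(b.x,r,.064)) for r in(.0225,.0245,.0265))/3
    s2=s.reshape(2,-1).sum(0); k=s2.argsort()[:8]; w=(s2.max()*.85-s2).clip(0)
    print(" slot angle",np.degrees(th[k]).round(),"mean",np.degrees(np.angle((w*np.exp(2j*th[:60])).sum())/2), s2.round().astype(int)[::3])
# cartridge silhouettes
M={}
for n in T:
    c={"top":(244,243),"scene":(250,189)}[n]
    M[n]=min(bot.outline_of(n,"cartridge"),key=lambda d:np.hypot(d["extent"][0]-c[0],d["extent"][1]-c[1]))["region"]
def mask(n,x,y,a):
    K=8; m=np.zeros((60*K,60*K),np.uint8); o=(np.array({"top":(244,243),"scene":(250,189)}[n])-30)
    R=np.array([[np.cos(a),-np.sin(a)],[np.sin(a),np.cos(a)]])
    def hull(xy,z0,z1):
        P=[[*(R@p+[x,y]),z] for p in xy for z in(z0,z1)]
        q=np.array([(proj(n,p)-o+.5)*K for p in P]); cv2.fillConvexPoly(m,cv2.convexHull(q.astype(np.float32)).astype(np.int32),255)
    k=np.c_[np.cos(th[::5]),np.sin(th[::5])]
    hull(k*.033,.026,.036); hull(k*.02,.002,.026)
    hull(np.array([[s*.028,t*.009] for s in(1,-1) for t in(1,-1)]),.036,.070)
    for s in(1,-1): hull(np.array([[s*u,t] for u in(.02,.027) for t in(.004,-.004)]),.003,.009)
    return cv2.resize(m,(60,60),interpolation=cv2.INTER_AREA)/255.,o
def cost(v,ns):
    e=0
    for n in ns:
        m,o=mask(n,v[0],v[1],v[2]); e+=np.abs(m-M[n][o[1]:o[1]+60,o[0]:o[0]+60]).sum()/m.sum()
    return e
for ns in(["top"],["scene"],["top","scene"]):
    rs=[minimize(cost,[.467,.097,a],args=(ns,),method="Nelder-Mead",options=dict(initial_simplex=np.array([.467,.097,a])+np.vstack([np.zeros(3),np.diag([.008,.008,.2])]),maxiter=60)) for a in np.radians([-60,-30,0,30,60,90])]
    rs.sort(key=lambda r:r.fun); print(ns,[(r.x.round(4).tolist(),round(r.fun,3)) for r in rs[:3]])
L=lambda n,o,k,p,z:at(n,o[0]+p[0]/k-.5,o[1]+p[1]/k-.5,z)
for n,o,k,p,q,z in(("top",(220,222),6.304,(185,70),(160,190),.07),("scene",(230,170),7.25,(90,48),(222,72),.07),("scene",(230,170),7.25,(82,72),(215,103),.07)):
    A,B=L(n,o,k,p,z),L(n,o,k,q,z); d=A-B; print(n,"bar line",A.round(4),B.round(4),np.linalg.norm(d),np.degrees(np.arctan2(d[1],d[0])))
print("lug",L("scene",(230,170),7.25,(213,200),.006))
E
python3 m.py
```

```text
Traceback (most recent call last):
  File "m.py", line 14, in <module>
    b=min((minimize(f,[.44+i,-.12+j,r],method="Nelder-Mead",options=dict(xatol=1e-4,initial_simplex=np.array([.44+i,-.12+j,r])+np.vstack([np.zeros(3),np.eye(3)*.005]))) for i in(-.005,.003) for j in(-.005,.003) for r in(.031,.035)),key=lambda r:r.fun)
  File "m.py", line 14, in <genexpr>
    b=min((minimize(f,[.44+i,-.12+j,r],method="Nelder-Mead",options=dict(xatol=1e-4,initial_simplex=np.array([.44+i,-.12+j,r])+np.vstack([np.zeros(3),np.eye(3)*.005]))) for i in(-.005,.003) for j in(-.005,.003) for r in(.031,.035)),key=lambda r:r.fun)
           ~~~~~~~~^^^^^^^^^^^^^^^^^^^^^^^^^^^^^^^^^^^^^^^^^^^^^^^^^^^^^^^^^^^^^^^^^^^^^^^^^^^^^^^^^^^^^^^^^^^^^^^^^^^^^^^^^^^^^^^^^^^^^^^^^^^^^^^^^^^^^^^^^^^^^^^^^^^^^
  File "m.py", line 13, in <lambda>
    f=lambda c:-(samp(n,circ(c,c[2]-.003,.064)).mean()-samp(n,circ(c,c[2]+.004,.064)).mean()+samp(n,circ(c,.0255,.064)).mean()-samp(n,circ(c,.018,.064)).mean())
                                                       ~~~~^^^^^^^^^^^^^^^^^^^^^^^^^^
  File "m.py", line 6, in samp
    q=np.array([proj(n,p) for p in P],np.float32)
                ~~~~^^^^^
  File "h.py", line 14, in proj
    c=bot.get_calibration(n); f=210/np.tan(np.radians(c["vfov"])/2)
ValueError: time passes only in moves, steps and waits
```

```bash
cat >> h.py <<'E'
E
sed -i 's/c=bot.get_calibration(n)/c=cal(n)/' h.py; sed -i '/^from workcell/a import functools\n@functools.cache\ndef cal(n): return bot.get_calibration(n)' h.py
time python3 m.py
```

```text
top socket [ 0.441  -0.1191  0.0347] -129.56417846679688
 slot angle [39. 36. 42. 33. 45. 30. 48. 27.] mean 38.208001000786915 [340 338 308 201  99 137 264 332 346 343 341 343 346 346 344 344 342 344
 343 342]
scene socket [ 0.4403 -0.1206  0.0352] -138.04930114746094
 slot angle [42. 39. 45. 36. 33. 48. 30. 51.] mean 39.70993098682791 [419 419 397 319 236 235 344 410 417 412 413 420 420 414 414 418 421 418
 417 418]
['top'] [([0.4667, 0.1027, 0.4698], np.float64(0.048)), ([0.4667, 0.1028, 1.255], np.float64(0.049)), ([0.4669, 0.1028, -0.9506], np.float64(0.049))]
['scene'] [([0.4687, 0.1002, -0.2591], np.float64(0.108)), ([0.4684, 0.1012, -0.312], np.float64(0.11)), ([0.468, 0.1008, -0.3329], np.float64(0.11))]
['top', 'scene'] [([0.467, 0.1027, -0.3974], np.float64(0.168)), ([0.4671, 0.1024, -0.3796], np.float64(0.168)), ([0.4671, 0.1024, -0.4039], np.float64(0.169))]
top bar line [0.4931 0.088  0.07  ] [0.4399 0.0973 0.07  ] 0.053988396715814665 -9.914034707021004
scene bar line [0.4415 0.1098 0.07  ] [0.4942 0.1059 0.07  ] 0.05287366311845295 175.8356342312229
scene bar line [0.4412 0.0964 0.07  ] [0.4947 0.089  0.07  ] 0.05398780760304306 172.1719287548402
lug [0.49154857 0.09753953 0.006     ]
real	0m12.837s
user	0m13.331s
sys	0m3.150s
```

Emit:
drive_tool(rows=[{"dx": 9.25, "dy": -7.75, "dz": 1.0, "hand": 60}, {"dx": 9.25, "dy": -7.75, "dz": 1.0, "hand": 60}, {"dx": 9.25, "dy": -7.75, "dz": 1.0, "hand": 60}, {"dx": 9.25, "dy": -7.75, "dz": 1.0, "hand": 60}, {"dx": 9.25, "dy": -7.75, "dz": 1.0, "hand": 60}, {"dx": 9.25, "dy": -7.75, "dz": 1.0, "hand": 60}, {"dx": 9.25, "dy": -7.75, "dz": 1.0, "hand": 60}, {"dx": 9.25, "dy": -7.75, "dz": 1.0, "hand": 60}, {"dx": 9.25, "dy": -7.75, "dz": 1.0, "hand": 60}, {"dx": 9.25, "dy": -7.75, "dz": 1.0, "hand": 60}, {"dx": 9.25, "dy": -7.75, "dz": 1.0, "hand": 60}, {"dx": 9.25, "dy": -7.75, "dz": 1.0, "hand": 60}, {"dx": 9.25, "dy": -7.75, "dz": 1.0, "hand": 60}, {"dx": 9.25, "dy": -7.75, "dz": 1.0, "hand": 60}, {"dx": 9.25, "dy": -7.75, "dz": 1.0, "hand": 60}])

```text
invalid input at $.rows[0]: expected keys dx, dy, dz, wx, wy, wz, hand
```

```bash
cat > s.py <<'E'
from h import *
import sys
o=bot.get_obs(); R=Rot.from_quat(o["tool_rot"]).as_matrix()
print(round(o["clock"],2),"q",np.degrees(o["joint_pos"]).round(1),"p",o["eef_pos"].round(4),"yaw",np.degrees(np.arctan2(R[1,0],R[0,0])).round(2),"z",R[:,2].round(3),"F",o["ft_force"].round(2),"T",o["ft_torque"].round(3),"w",round(o["grip_width"],4),round(o["grasp_force"],1))
if len(sys.argv)>3:
    t=np.array([float(a) for a in sys.argv[1:4]]); print("d units",(R.T@(t-o["eef_pos"])/.05).round(3))
E
python3 s.py .467 .1015 .051
```

```text
1.4 q [-64.6  13.8   0.3  76.5   0.   90. ] p [ 0.2147 -0.4516  0.2423] yaw 25.43 z [ 0. -0. -1.] F [0.04 0.02 0.21] T [ 0.043 -0.014  0.042] w 0.0853 0.0
d units [ 9.307 -7.823  3.826]
```

Emit:
drive_tool(rows=[{"dx": 9.3, "dy": -7.8, "dz": 1, "wx": 0, "wy": 0, "wz": 0, "hand": 60}, {"dx": 9.3, "dy": -7.8, "dz": 1, "wx": 0, "wy": 0, "wz": 0, "hand": 60}, {"dx": 9.3, "dy": -7.8, "dz": 1, "wx": 0, "wy": 0, "wz": 0, "hand": 60}, {"dx": 9.3, "dy": -7.8, "dz": 1, "wx": 0, "wy": 0, "wz": 0, "hand": 60}, {"dx": 9.3, "dy": -7.8, "dz": 1, "wx": 0, "wy": 0, "wz": 0, "hand": 60}, {"dx": 9.3, "dy": -7.8, "dz": 1, "wx": 0, "wy": 0, "wz": 0, "hand": 60}, {"dx": 9.3, "dy": -7.8, "dz": 1, "wx": 0, "wy": 0, "wz": 0, "hand": 60}, {"dx": 9.3, "dy": -7.8, "dz": 1, "wx": 0, "wy": 0, "wz": 0, "hand": 60}, {"dx": 9.3, "dy": -7.8, "dz": 1, "wx": 0, "wy": 0, "wz": 0, "hand": 60}, {"dx": 9.3, "dy": -7.8, "dz": 1, "wx": 0, "wy": 0, "wz": 0, "hand": 60}, {"dx": 9.3, "dy": -7.8, "dz": 1, "wx": 0, "wy": 0, "wz": 0, "hand": 60}, {"dx": 9.3, "dy": -7.8, "dz": 1, "wx": 0, "wy": 0, "wz": 0, "hand": 60}, {"dx": 9.3, "dy": -7.8, "dz": 1, "wx": 0, "wy": 0, "wz": 0, "hand": 60}, {"dx": 9.3, "dy": -7.8, "dz": 1, "wx": 0, "wy": 0, "wz": 0, "hand": 60}, {"dx": 9.3, "dy": -7.8, "dz": 1, "wx": 0, "wy": 0, "wz": 0, "hand": 60}])

```text
clock: 2.9
eef_pos: [0.4665, 0.0996, 0.1921]
tool_rot: [0.975, 0.22, -0.001, 0.0]
ft_force: [0.6, 0.3, 0.5]
grip_width: 0.0598
grasp_force: 0.0
```

```bash
python3 s.py .467 .1015 .051
```

```text
2.9 q [ 12.1  12.9  -8.5  68.7  -0.  166.7] p [0.4665 0.0996 0.1921] yaw 25.42 z [-0.001 -0.001 -1.   ] F [0.6  0.26 0.48] T [-0.009  0.027 -0.009] w 0.0598 0.0
d units [ 0.029 -0.031  2.822]
```

Emit:
drive_tool(rows=[{"dx": 0, "dy": 0, "dz": 0.5, "wx": 0, "wy": 0, "wz": -29.3, "hand": 60}, {"dx": 0, "dy": 0, "dz": 0.5, "wx": 0, "wy": 0, "wz": -29.3, "hand": 60}, {"dx": 0, "dy": 0, "dz": 0.5, "wx": 0, "wy": 0, "wz": -29.3, "hand": 60}, {"dx": 0, "dy": 0, "dz": 0.5, "wx": 0, "wy": 0, "wz": -29.3, "hand": 60}, {"dx": 0, "dy": 0, "dz": 0.5, "wx": 0, "wy": 0, "wz": -29.3, "hand": 60}, {"dx": 0, "dy": 0, "dz": 0.5, "wx": 0, "wy": 0, "wz": -29.3, "hand": 60}, {"dx": 0, "dy": 0, "dz": 0.5, "wx": 0, "wy": 0, "wz": -29.3, "hand": 60}, {"dx": 0, "dy": 0, "dz": 0.5, "wx": 0, "wy": 0, "wz": -29.3, "hand": 60}, {"dx": 0, "dy": 0, "dz": 0.5, "wx": 0, "wy": 0, "wz": -29.3, "hand": 60}, {"dx": 0, "dy": 0, "dz": 0.5, "wx": 0, "wy": 0, "wz": -29.3, "hand": 60}, {"dx": 0, "dy": 0, "dz": 0.5, "wx": 0, "wy": 0, "wz": -29.3, "hand": 60}, {"dx": 0, "dy": 0, "dz": 0.5, "wx": 0, "wy": 0, "wz": -29.3, "hand": 60}, {"dx": 0, "dy": 0, "dz": 0.5, "wx": 0, "wy": 0, "wz": -29.3, "hand": 60}, {"dx": 0, "dy": 0, "dz": 0.5, "wx": 0, "wy": 0, "wz": -29.3, "hand": 60}, {"dx": 0, "dy": 0, "dz": 0.5, "wx": 0, "wy": 0, "wz": -29.3, "hand": 60}, {"dx": 0, "dy": 0, "dz": 0.5, "wx": 0, "wy": 0, "wz": -29.3, "hand": 60}, {"dx": 0, "dy": 0, "dz": 0.5, "wx": 0, "wy": 0, "wz": -29.3, "hand": 60}, {"dx": 0, "dy": 0, "dz": 0.5, "wx": 0, "wy": 0, "wz": -29.3, "hand": 60}, {"dx": 0, "dy": 0, "dz": 0.5, "wx": 0, "wy": 0, "wz": -29.3, "hand": 60}])

```text
clock: 4.8
eef_pos: [0.4669, 0.0989, 0.1677]
tool_rot: [0.073, 0.997, -0.0, 0.0]
ft_force: [-0.5, -0.3, -0.5]
grip_width: 0.0598
grasp_force: 0.0
```

```bash
python3 s.py .467 .1015 .052
```

```text
4.8 q [ 12.   14.  -11.   65.   -0.   20.3] p [0.4669 0.0989 0.1677] yaw 171.63 z [ 0. -0. -1.] F [-0.46 -0.34 -0.54] T [-0.037  0.004  0.013] w 0.0598 0.0
d units [0.007 0.051 2.314]
```

Emit:
drive_tool(rows=[{"dx": 0, "dy": 0.05, "dz": 0.8, "wx": 0, "wy": 0, "wz": 0, "hand": 60}, {"dx": 0, "dy": 0.05, "dz": 1.5, "wx": 0, "wy": 0, "wz": 0, "hand": 60}, {"dx": 0, "dy": 0.05, "dz": 1.9, "wx": 0, "wy": 0, "wz": 0, "hand": 60}, {"dx": 0, "dy": 0.05, "dz": 2.15, "wx": 0, "wy": 0, "wz": 0, "hand": 60}, {"dx": 0, "dy": 0.05, "dz": 2.3, "wx": 0, "wy": 0, "wz": 0, "hand": 60}, {"dx": 0, "dy": 0.05, "dz": 2.3, "wx": 0, "wy": 0, "wz": 0, "hand": 40}, {"dx": 0, "dy": 0.05, "dz": 2.3, "wx": 0, "wy": 0, "wz": 0, "hand": 25}, {"dx": 0, "dy": 0.05, "dz": 2.3, "wx": 0, "wy": 0, "wz": 0, "hand": 0}, {"dx": 0, "dy": 0.05, "dz": 2.3, "wx": 0, "wy": 0, "wz": 0, "hand": 0}, {"dx": 0, "dy": 0.05, "dz": 2.3, "wx": 0, "wy": 0, "wz": 0, "hand": 0}, {"dx": 0, "dy": 0.05, "dz": 2.3, "wx": 0, "wy": 0, "wz": 0, "hand": 0}, {"dx": 0, "dy": 0.05, "dz": 2.3, "wx": 0, "wy": 0, "wz": 0, "hand": 0}])

```text
clock: 6.0
eef_pos: [0.4682, 0.1029, 0.0531]
tool_rot: [0.07, 0.998, 0.0, 0.001]
ft_force: [-0.1, -1.0, 6.5]
grip_width: 0.0169
grasp_force: 60.6
```

```bash
python3 s.py .4407 -.1198 .14
```

```text
6.0 q [ 12.4  21.4 -20.   48.5  -0.   20.5] p [0.4682 0.1029 0.0531] yaw 171.92 z [ 0.002  0.    -1.   ] F [-0.15 -1.    6.54] T [-0.125  0.083  0.024] w 0.0169 60.6
d units [-0.084 -4.486 -1.74 ]
```

Emit:
drive_tool(rows=[{"dx": 0, "dy": 0, "dz": -0.5, "wx": 0, "wy": 0, "wz": 0, "hand": 0}, {"dx": 0, "dy": 0, "dz": -1.2, "wx": 0, "wy": 0, "wz": 0, "hand": 0}, {"dx": 0, "dy": 0, "dz": -2, "wx": 0, "wy": 0, "wz": 0, "hand": 0}, {"dx": -0.08, "dy": -0.7, "dz": -2, "wx": 0, "wy": 0, "wz": -1.5, "hand": 0}, {"dx": -0.08, "dy": -1.5, "dz": -2, "wx": 0, "wy": 0, "wz": -3, "hand": 0}, {"dx": -0.08, "dy": -2.3, "dz": -2, "wx": 0, "wy": 0, "wz": -4.5, "hand": 0}, {"dx": -0.08, "dy": -3.1, "dz": -2, "wx": 0, "wy": 0, "wz": -6, "hand": 0}, {"dx": -0.08, "dy": -3.8, "dz": -2, "wx": 0, "wy": 0, "wz": -7.5, "hand": 0}, {"dx": -0.08, "dy": -4.3, "dz": -2, "wx": 0, "wy": 0, "wz": -9, "hand": 0}, {"dx": -0.08, "dy": -4.49, "dz": -2, "wx": 0, "wy": 0, "wz": -9.4, "hand": 0}, {"dx": -0.08, "dy": -4.49, "dz": -2, "wx": 0, "wy": 0, "wz": -9.4, "hand": 0}, {"dx": -0.08, "dy": -4.49, "dz": -2, "wx": 0, "wy": 0, "wz": -9.4, "hand": 0}])

```text
clock: 7.2
eef_pos: [0.4396, -0.1198, 0.1519]
tool_rot: [-0.333, 0.943, 0.001, -0.0]
ft_force: [0.8, 0.5, -1.2]
grip_width: 0.017
grasp_force: 59.8
```

```bash
python3 s.py .4407 -.1198 .124
python3 - <<'E'
from h import *
T=bot.camera("top");S=bot.camera("scene")
a=[cv2.resize(x,(400,400),interpolation=cv2.INTER_CUBIC) for x in (T[216:286,290:360],S[185:265,185:265])]
save("hover",np.hstack(a))
E
```

```text
7.2 q [-15.3  12.5 -15.5  62.1   0.  -54.1] p [ 0.4396 -0.1198  0.1519] yaw -141.15 z [-0.001  0.001 -1.   ] F [ 0.85  0.5  -1.2 ] T [ 0.032  0.008 -0.022] w 0.017 59.8
d units [-0.016 -0.015  0.558]
```

View pics/hover.png

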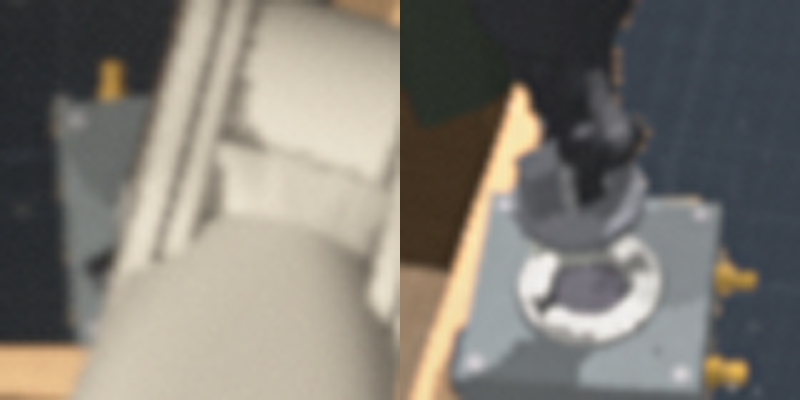

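The scene crop shows the cartridge held upright above the collar. Its flange spans crop columns 515–645 with its bottom at row 250. I'll compare that with the predicted outline.

Run:
```python
from h import *
x,y=.4396,-.1198; b=.1519-.051
t=np.linspace(0,6.28,200)
q=np.array([proj("scene",[x+.033*np.cos(a),y+.033*np.sin(a),b+z]) for a in t for z in(.024,.034)])
print("pred crop: left,right,bottom",((q.min(0)+.5-185)*5)[0]+400,((q.max(0)+.5-185)*5)+[400,0])
# per-mm sensitivity
for d in np.eye(3)*.001: print((proj("scene",np.array([x,y,b+.03])+d)-proj("scene",[x,y,b+.03]))*5)
```

```text
pred crop: left,right,bottom 511.1116221213392 [648.81448598 258.17261631]
[2.00880076 0.27955678]
[ 0.48407437 -1.5590647 ]
[-0.14192117 -1.32464709]
```

Emit:
drive_tool(rows=[{"dx": -0.015, "dy": -0.015, "dz": 0.35, "wx": 0, "wy": 0, "wz": 0, "hand": 0}, {"dx": -0.015, "dy": -0.015, "dz": 0.6, "wx": 0, "wy": 0, "wz": 0, "hand": 0}, {"dx": -0.015, "dy": -0.015, "dz": 0.7, "wx": 0, "wy": 0, "wz": 0, "hand": 0}, {"dx": -0.015, "dy": -0.015, "dz": 0.7, "wx": 0, "wy": 0, "wz": 0, "hand": 0}, {"dx": -0.015, "dy": -0.015, "dz": 0.7, "wx": 0, "wy": 0, "wz": 0, "hand": 0}])

```text
clock: 7.8
eef_pos: [0.4414, -0.1198, 0.1177]
tool_rot: [-0.334, 0.943, -0.0, 0.0]
ft_force: [0.2, -0.8, -1.1]
grip_width: 0.0174
grasp_force: 59.8
```

```bash
python3 s.py .4407 -.1198 .114
```

```text
7.8 q [-15.2  14.6 -18.4  57.    0.  -54.2] p [ 0.4414 -0.1198  0.1177] yaw -141.03 z [ 0. -0. -1.] F [ 0.15 -0.85 -1.13] T [0.056 0.025 0.035] w 0.0174 59.8
d units [0.011 0.009 0.073]
```

Emit:
drive_tool(rows=[{"dx": 0, "dy": 0, "dz": 0.03, "wx": 0, "wy": 0, "wz": 0, "hand": 0}, {"dx": 0, "dy": 0, "dz": 0.06, "wx": 0, "wy": 0, "wz": 0, "hand": 0}, {"dx": 0, "dy": 0, "dz": 0.08, "wx": 0, "wy": 0, "wz": 0, "hand": 0}, {"dx": 0, "dy": 0, "dz": 0.1, "wx": 0, "wy": 0, "wz": 0, "hand": 0}, {"dx": 0, "dy": 0, "dz": 0.1, "wx": 0, "wy": 0, "wz": 0, "hand": 0}])

```text
clock: 8.3
eef_pos: [0.4409, -0.1202, 0.1122]
tool_rot: [-0.333, 0.943, 0.0, -0.0]
ft_force: [0.1, 0.5, -0.5]
grip_width: 0.0171
grasp_force: 59.8
```

```bash
python3 s.py .4407 -.1198 .114
```

```text
8.3 q [-15.2  15.  -18.8  56.2   0.  -54.2] p [ 0.4409 -0.1202  0.1122] yaw -141.08 z [-0.  0. -1.] F [ 0.13  0.49 -0.53] T [ 0.004 -0.001 -0.044] w 0.0171 59.8
d units [-0.001  0.009 -0.036]
```

Emit:
drive_tool(rows=[{"dx": 0, "dy": 0, "dz": 0.03, "wx": 0, "wy": 0, "wz": 0, "hand": 0}, {"dx": 0, "dy": 0, "dz": 0.06, "wx": 0, "wy": 0, "wz": 0, "hand": 0}, {"dx": 0, "dy": 0, "dz": 0.08, "wx": 0, "wy": 0, "wz": 0, "hand": 0}, {"dx": 0, "dy": 0, "dz": 0.08, "wx": 0, "wy": 0, "wz": 0, "hand": 0}])

```text
clock: 8.7
eef_pos: [0.4411, -0.1202, 0.1085]
tool_rot: [-0.333, 0.943, -0.0, 0.0]
ft_force: [-1.3, -0.1, 3.5]
grip_width: 0.0172
grasp_force: 60.5
```

```bash
python3 s.py .4407 -.1198 .105
```

```text
8.7 q [-15.2  15.2 -19.1  55.6  -0.  -54.2] p [ 0.4411 -0.1202  0.1085] yaw -141.08 z [ 0. -0. -1.] F [-1.34 -0.13  3.46] T [0.071 0.253 0.001] w 0.0172 60.5
d units [0.001 0.011 0.071]
```

Emit:
drive_tool(rows=[{"dx": 0, "dy": 0, "dz": 0.04, "wx": 0, "wy": 0, "wz": 0, "hand": 0}, {"dx": 0, "dy": 0, "dz": 0.08, "wx": 0, "wy": 0, "wz": 0, "hand": 0}, {"dx": 0, "dy": 0, "dz": 0.12, "wx": 0, "wy": 0, "wz": 0, "hand": 0}, {"dx": 0, "dy": 0, "dz": 0.16, "wx": 0, "wy": 0, "wz": 0, "hand": 0}, {"dx": 0, "dy": 0, "dz": 0.19, "wx": 0, "wy": 0, "wz": 0, "hand": 0}, {"dx": 0, "dy": 0, "dz": 0.21, "wx": 0, "wy": 0, "wz": 0, "hand": 0}, {"dx": 0, "dy": 0, "dz": 0.21, "wx": 0, "wy": 0, "wz": 0, "hand": 0}])

```text
clock: 9.4
eef_pos: [0.4411, -0.1202, 0.0983]
tool_rot: [-0.333, 0.943, -0.0, 0.0]
ft_force: [-2.7, -0.0, 6.5]
grip_width: 0.0171
grasp_force: 61.1
```

```bash
python3 s.py .441 -.1202 .0970
```

```text
9.4 q [-15.2  15.9 -20.   54.1  -0.  -54.2] p [ 0.4411 -0.1202  0.0983] yaw -141.08 z [ 0.001 -0.    -1.   ] F [-2.69 -0.03  6.5 ] T [0.098 0.524 0.006] w 0.0171 61.1
d units [0.001 0.002 0.026]
```

Emit:
drive_tool(rows=[{"dx": 0.01, "dy": 0.01, "dz": 0.015, "wx": 0, "wy": 0, "wz": 0, "hand": 0}, {"dx": 0.01, "dy": 0.01, "dz": 0.025, "wx": 0, "wy": 0, "wz": 0, "hand": 0}, {"dx": 0.01, "dy": 0.01, "dz": 0.025, "wx": 0, "wy": 0, "wz": 0.5, "hand": 0}, {"dx": 0.01, "dy": 0.01, "dz": 0.025, "wx": 0, "wy": 0, "wz": 1, "hand": 0}, {"dx": 0.01, "dy": 0.01, "dz": 0.025, "wx": 0, "wy": 0, "wz": 1.5, "hand": 0}, {"dx": 0.01, "dy": 0.01, "dz": 0.025, "wx": 0, "wy": 0, "wz": 2, "hand": 0}, {"dx": 0.01, "dy": 0.01, "dz": 0.025, "wx": 0, "wy": 0, "wz": 2, "hand": 0}])

```text
clock: 10.1
eef_pos: [0.4413, -0.1202, 0.0975]
tool_rot: [-0.249, 0.968, -0.001, 0.001]
ft_force: [-0.9, 0.7, 6.5]
grip_width: 0.0173
grasp_force: 61.0
```

```bash
python3 s.py .441 -.1202 .0970
```

```text
10.1 q [-15.3  15.9 -20.1  53.8   0.  -44.1] p [ 0.4413 -0.1202  0.0975] yaw -151.11 z [ 0.003 -0.    -1.   ] F [-0.95  0.72  6.51] T [ 0.164  0.254 -0.062] w 0.0173 61.0
d units [0.005 0.004 0.01 ]
```

Emit:
drive_tool(rows=[{"dx": 0, "dy": 0, "dz": 0.01, "wx": 0, "wy": 0, "wz": 1, "hand": 0}, {"dx": 0, "dy": 0, "dz": 0.01, "wx": 0, "wy": 0, "wz": 2, "hand": 0}, {"dx": 0, "dy": 0, "dz": 0.01, "wx": 0, "wy": 0, "wz": 3, "hand": 0}, {"dx": 0, "dy": 0, "dz": 0.01, "wx": 0, "wy": 0, "wz": 4, "hand": 0}, {"dx": 0, "dy": 0, "dz": 0.01, "wx": 0, "wy": 0, "wz": 5, "hand": 0}, {"dx": 0, "dy": 0, "dz": 0.01, "wx": 0, "wy": 0, "wz": 6, "hand": 0}])

```text
clock: 10.7
eef_pos: [0.4417, -0.1204, 0.0972]
tool_rot: [0.011, 1.0, -0.0, 0.002]
ft_force: [-0.8, -0.2, 7.0]
grip_width: 0.0171
grasp_force: 61.0
```

```bash
python3 s.py .441 -.1202 .0970
```

```text
10.7 q [-15.2  15.9 -20.1  53.7   0.  -14. ] p [ 0.4417 -0.1204  0.0972] yaw 178.73 z [ 0.003 -0.001 -1.   ] F [-0.79 -0.2   6.96] T [0.035 0.076 0.093] w 0.0171 61.0
d units [0.015 0.003 0.004]
```

Emit:
drive_tool(rows=[{"dx": 0, "dy": 0, "dz": 0, "wx": 0, "wy": 0, "wz": 1, "hand": 0}, {"dx": 0, "dy": 0, "dz": 0, "wx": 0, "wy": 0, "wz": 2, "hand": 0}, {"dx": 0, "dy": 0, "dz": 0, "wx": 0, "wy": 0, "wz": 3, "hand": 0}, {"dx": 0, "dy": 0, "dz": 0, "wx": 0, "wy": 0, "wz": 4, "hand": 0}, {"dx": 0, "dy": 0, "dz": 0, "wx": 0, "wy": 0, "wz": 5, "hand": 0}, {"dx": 0, "dy": 0, "dz": 0, "wx": 0, "wy": 0, "wz": 6, "hand": 0}, {"dx": 0, "dy": 0, "dz": 0, "wx": 0, "wy": 0, "wz": 6.6, "hand": 0}, {"dx": 0, "dy": 0, "dz": 0, "wx": 0, "wy": 0, "wz": 6.6, "hand": 0}])

```text
clock: 11.5
eef_pos: [0.442, -0.1205, 0.0973]
tool_rot: [0.293, 0.956, 0.0, 0.002]
ft_force: [-0.1, 0.2, 6.9]
grip_width: 0.0172
grasp_force: 61.0
```

```bash
python3 s.py .441 -.1202 .0970
```

```text
11.5 q [-15.3  15.9 -20.1  53.7   0.   18.9] p [ 0.442  -0.1205  0.0973] yaw 145.88 z [ 0.004 -0.001 -1.   ] F [-0.15  0.19  6.89] T [ 0.006 -0.023 -0.021] w 0.0172 61.0
d units [ 0.02  -0.007  0.006]
```

Emit:
drive_tool(rows=[{"dx": 0, "dy": 0, "dz": 0, "wx": 0, "wy": 0, "wz": 0.4, "hand": 0}, {"dx": 0, "dy": 0, "dz": 0, "wx": 0, "wy": 0, "wz": 0.8, "hand": 0}, {"dx": 0, "dy": 0, "dz": 0, "wx": 0, "wy": 0, "wz": 1.1, "hand": 0}, {"dx": 0, "dy": 0, "dz": 0, "wx": 0, "wy": 0, "wz": 1.1, "hand": 0}])

```text
clock: 11.9
eef_pos: [0.4421, -0.1205, 0.0973]
tool_rot: [0.339, 0.941, 0.0, 0.002]
ft_force: [-0.4, -0.2, 6.8]
grip_width: 0.0167
grasp_force: 61.0
```

```bash
python3 s.py .441 -.1202 .0970
```

```text
11.9 q [-15.2  15.9 -20.1  53.7   0.   24.3] p [ 0.4421 -0.1205  0.0973] yaw 140.41 z [ 0.004 -0.001 -1.   ] F [-0.43 -0.19  6.77] T [-0.038  0.026  0.012] w 0.0167 61.0
d units [ 0.02  -0.01   0.006]
```

Emit:
drive_tool(rows=[{"dx": 0, "dy": 0, "dz": 0, "wx": 0, "wy": 0, "wz": 0.2, "hand": 0}, {"dx": 0, "dy": 0, "dz": 0, "wx": 0, "wy": 0, "wz": 0.4, "hand": 0}, {"dx": 0, "dy": 0, "dz": 0, "wx": 0, "wy": 0, "wz": 0.4, "hand": 0}])

```text
clock: 12.2
eef_pos: [0.4424, -0.1203, 0.0974]
tool_rot: [0.355, 0.935, 0.001, 0.002]
ft_force: [1.1, 0.1, 6.4]
grip_width: 0.0171
grasp_force: 61.0
```

```bash
python3 s.py .441 -.1202 .0970
```

```text
12.2 q [-15.2  15.9 -20.1  53.7   0.   26.3] p [ 0.4424 -0.1203  0.0974] yaw 138.44 z [ 0.005 -0.    -1.   ] F [1.08 0.09 6.37] T [ 0.169 -0.166  0.029] w 0.0171 61.0
d units [ 0.022 -0.017  0.007]
```

Emit:
drive_tool(rows=[{"dx": 0.01, "dy": -0.005, "dz": 0, "wx": 0, "wy": 0, "wz": 0.2, "hand": 0}, {"dx": 0.01, "dy": -0.005, "dz": 0, "wx": 0, "wy": 0, "wz": 0.4, "hand": 0}, {"dx": 0.01, "dy": -0.005, "dz": 0, "wx": 0, "wy": 0, "wz": 0.4, "hand": 0}])

```text
clock: 12.5
eef_pos: [0.4424, -0.1202, 0.0974]
tool_rot: [0.37, 0.929, 0.001, 0.003]
ft_force: [2.2, 0.9, 5.6]
grip_width: 0.0169
grasp_force: 61.1
```

```bash
python3 s.py .441 -.1202 .0970
```

```text
12.5 q [-15.2  15.9 -20.2  53.6   0.   28.2] p [ 0.4424 -0.1202  0.0974] yaw 136.55 z [ 0.006 -0.001 -1.   ] F [2.23 0.86 5.64] T [-0.026 -0.384  0.708] w 0.0169 61.1
d units [ 0.021 -0.019  0.007]
```

Emit:
drive_tool(rows=[{"dx": 0.01, "dy": -0.01, "dz": 0, "wx": 0, "wy": 0, "wz": -0.2, "hand": 0}, {"dx": 0.01, "dy": -0.01, "dz": -0.03, "wx": 0, "wy": 0, "wz": -0.2, "hand": 0}, {"dx": 0.01, "dy": -0.01, "dz": -0.06, "wx": 0, "wy": 0, "wz": -0.2, "hand": 0}, {"dx": 0.01, "dy": -0.01, "dz": -0.09, "wx": 0, "wy": 0, "wz": -0.2, "hand": 0}, {"dx": 0.01, "dy": -0.01, "dz": -0.09, "wx": 0, "wy": 0, "wz": -0.2, "hand": 0}])

```text
clock: 13.0
eef_pos: [0.4419, -0.12, 0.1011]
tool_rot: [0.362, 0.932, 0.001, 0.003]
ft_force: [6.6, 1.3, -0.3]
grip_width: 0.0173
grasp_force: 60.1
```

```bash
python3 s.py .441 -.1202 .1030
```

```text
13.0 q [-15.3  15.6 -19.9  54.2   0.1  27.2] p [ 0.4419 -0.12    0.1011] yaw 137.51 z [ 0.006  0.    -1.   ] F [ 6.6   1.32 -0.29] T [ 0.192 -1.361  0.414] w 0.0173 60.1
d units [ 0.01  -0.015 -0.038]
```

Emit:
drive_tool(rows=[{"dx": -0.01, "dy": 0.005, "dz": 0, "wx": 0, "wy": 0, "wz": -0.1, "hand": 0}, {"dx": -0.02, "dy": 0.015, "dz": 0, "wx": 0, "wy": 0, "wz": -0.2, "hand": 0}, {"dx": -0.02, "dy": 0.015, "dz": 0, "wx": 0, "wy": 0, "wz": -0.2, "hand": 0}])

```text
clock: 13.3
eef_pos: [0.4419, -0.12, 0.1012]
tool_rot: [0.355, 0.935, 0.001, 0.002]
ft_force: [5.1, 0.6, 2.9]
grip_width: 0.0168
grasp_force: 60.5
```

```bash
python3 s.py .441 -.1202 .1030
```

```text
13.3 q [-15.2  15.7 -19.8  54.4   0.1  26.3] p [ 0.4419 -0.12    0.1012] yaw 138.46 z [ 0.003  0.    -1.   ] F [5.12 0.57 2.92] T [ 0.461 -1.282  0.186] w 0.0168 60.5
d units [ 0.011 -0.016 -0.037]
```

Emit:
drive_tool(rows=[{"dx": -0.015, "dy": 0.015, "dz": 0, "wx": 0, "wy": 0, "wz": 0, "hand": 0}, {"dx": -0.03, "dy": 0.03, "dz": -0.01, "wx": 0, "wy": 0, "wz": 0, "hand": 0}, {"dx": -0.03, "dy": 0.03, "dz": -0.02, "wx": 0, "wy": 0, "wz": 0, "hand": 0}, {"dx": -0.03, "dy": 0.03, "dz": -0.02, "wx": 0, "wy": 0, "wz": 0, "hand": 0}])

```text
clock: 13.7
eef_pos: [0.4422, -0.12, 0.1015]
tool_rot: [0.355, 0.935, -0.0, -0.0]
ft_force: [2.1, 0.7, 3.5]
grip_width: 0.017
grasp_force: 60.4
```

```bash
python3 s.py .441 -.1202 .1030
```

```text
13.7 q [-15.2  15.8 -19.5  54.7  -0.   26.4] p [ 0.4422 -0.12    0.1015] yaw 138.42 z [-0.  0. -1.] F [2.11 0.74 3.46] T [ 0.252 -0.675  0.081] w 0.017 60.4
d units [ 0.015 -0.019 -0.031]
```

Emit:
drive_tool(rows=[{"dx": -0.015, "dy": 0.015, "dz": -0.01, "wx": 0, "wy": 0, "wz": 0, "hand": 0}, {"dx": -0.015, "dy": 0.015, "dz": -0.025, "wx": 0, "wy": 0, "wz": 0, "hand": 0}, {"dx": -0.015, "dy": 0.015, "dz": -0.025, "wx": 0, "wy": 0, "wz": 0, "hand": 0}])

```text
clock: 14.0
eef_pos: [0.4424, -0.1199, 0.1024]
tool_rot: [0.355, 0.935, -0.0, -0.001]
ft_force: [-0.6, -0.6, 2.4]
grip_width: 0.0171
grasp_force: 60.4
```

```bash
python3 s.py .441 -.1202 .1030
```

```text
14.0 q [-15.1  15.9 -19.3  55.   -0.   26.4] p [ 0.4424 -0.1199  0.1024] yaw 138.41 z [-0.002 -0.    -1.   ] F [-0.62 -0.59  2.43] T [-0.041  0.039  0.161] w 0.0171 60.4
d units [ 0.017 -0.023 -0.012]
```

Emit:
drive_tool(rows=[{"dx": 0, "dy": 0, "dz": -0.01, "wx": 0, "wy": 0, "wz": 0.15, "hand": 0}, {"dx": 0, "dy": 0, "dz": -0.01, "wx": 0, "wy": 0, "wz": 0.2, "hand": 0}, {"dx": 0, "dy": 0, "dz": -0.01, "wx": 0, "wy": 0, "wz": 0.2, "hand": 0}])

```text
clock: 14.3
eef_pos: [0.4424, -0.1198, 0.1025]
tool_rot: [0.363, 0.932, -0.0, -0.001]
ft_force: [-0.8, 0.5, -4.0]
grip_width: 0.0173
grasp_force: 59.6
```

```bash
python3 s.py .441 -.1202 .1030
```

```text
14.3 q [-15.1  15.8 -19.3  55.   -0.   27.4] p [ 0.4424 -0.1198  0.1025] yaw 137.44 z [-0.003  0.    -1.   ] F [-0.8   0.48 -3.99] T [-0.141  0.028  0.403] w 0.0173 59.6
d units [ 0.015 -0.025 -0.01 ]
```

Emit:
drive_tool(rows=[{"dx": 0, "dy": 0, "dz": 0, "wx": 0, "wy": 0, "wz": 0, "hand": 22}, {"dx": 0, "dy": 0, "dz": 0, "wx": 0, "wy": 0, "wz": 0, "hand": 30}, {"dx": 0, "dy": 0, "dz": 0, "wx": 0, "wy": 0, "wz": 0, "hand": 40}, {"dx": 0, "dy": 0, "dz": 0, "wx": 0, "wy": 0, "wz": 0, "hand": 45}, {"dx": 0, "dy": 0, "dz": 0, "wx": 0, "wy": 0, "wz": 0, "hand": 45}, {"dx": 0, "dy": 0, "dz": -0.5, "wx": 0, "wy": 0, "wz": 0, "hand": 45}, {"dx": 0, "dy": 0, "dz": -1, "wx": 0, "wy": 0, "wz": 0, "hand": 45}, {"dx": 0, "dy": 0, "dz": -1.5, "wx": 0, "wy": 0, "wz": 0, "hand": 45}, {"dx": 0, "dy": 0, "dz": -1.5, "wx": 0, "wy": 0, "wz": 0, "hand": 45}])

```text
clock: 15.2
eef_pos: [0.4459, -0.1205, 0.1818]
tool_rot: [0.363, 0.932, 0.0, 0.004]
ft_force: [0.7, 0.1, 0.0]
grip_width: 0.0451
grasp_force: 0.0
```

```bash
python3 s.py
python3 - <<'E'
from h import *
S=bot.camera("scene")
save("after",cv2.resize(S[185:265,185:265],(480,480),interpolation=cv2.INTER_CUBIC))
for d in bot.outline_of("scene","cartridge"): print(d["score"],d["extent"])
# predicted bar top corners for locked / +6 / -4
for dz in(0,.006,-.004):
    z=.064+.022+.034+dz; a=np.radians(-42.5); r=[]
    for s in(1,-1):
        for t in(1,-1): r.append((proj("scene",[.4407+s*.028*np.cos(a)-t*.009*np.sin(a),-.12+s*.028*np.sin(a)+t*.009*np.cos(a),z])+.5-185)*6)
    print(dz,np.round(r).tolist())
E
```

```text
15.2 q [-15.1  11.3 -12.2  66.1   0.   27.4] p [ 0.4459 -0.1205  0.1818] yaw 137.42 z [ 0.007 -0.002 -1.   ] F [0.68 0.13 0.05] T [ 0.042 -0.032  0.012] w 0.0451 0.0
0.94 [225.1, 299.8, 24.7, 24.8]
0.68 [221.2, 234.3, 24.9, 29.6]
0 [[278.0, 287.0], [241.0, 308.0], [201.0, 203.0], [164.0, 223.0]]
0.006 [[277.0, 277.0], [240.0, 298.0], [199.0, 193.0], [163.0, 213.0]]
-0.004 [[278.0, 293.0], [242.0, 314.0], [201.0, 209.0], [165.0, 229.0]]
```

View pics/after.png

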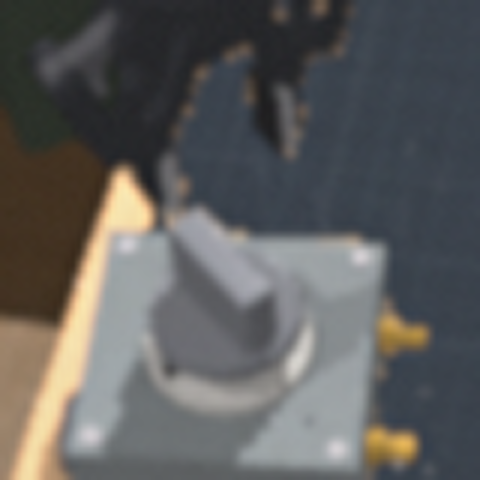

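The bar-top corners in the picture, about (275,285), (240,308), (200,207) and (167,222), match the locked prediction within about 4 px. The gripper is clear, so I'm handing it in.

```bash
python3 -c "
from workcell import bot
print(bot.job_done())"
```

```text
the job is handed in; nothing more can be done
None
```

The grey cartridge is in the socket, pushed down, twisted clockwise to the stop, sprung up into its locked position and released; the final picture matches the locked height, I estimate about 28 N of twisting force on the lugs at the stop, and I handed the job in at about 15 s.

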